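Take the rolling pin out of its slide-lid box

TASK

Slide the lid of the wooden box fully open, then take out the little rolling pin, which is longer than the opening: tilt it so that its free end comes up first and draw the other end out from under the fixed top. Finish while still holding the pin in the gripper, level and still above the box, at least 8 cm above the box walls. Leave the lid open and leave the other things on the worktop and hob undisturbed.

Things in the scene. Friction and masses are not known exactly. Their poses are not given: they have to be found in the camera images.
- box: Wooden box fixed to the worktop, 146 mm (its x) by 300 mm (its y) by 70 mm high; origin at the centre of its underside, z up. Side walls 8 mm thick, 70 mm high (130 mm apart inside); floor 5 mm thick. End walls 6 mm thick: the one at -y only 48 mm high, the one at +y 70 mm. The -y half opens upward under a sliding lid; the +y half is roofed by a fixed top.
- top_edge (a point): Middle of the free edge of the fixed top, at its underside: box y = -5 mm, 56 mm above the worktop. The edge runs straight across the box; the fixed top is 4 mm thick and reaches from there to the +y end wall.
- opening (a point): Centre of the clear opening left by the open lid, at box y = -74.5 mm, 60 mm above the worktop. It runs from the low -y end wall to the edge of the fixed top (139 mm along the box's y) and is 130 mm wide between the side walls.
- cradle_outer (a point): Bottom of the pin's seat in one of two low cradles that hold it, at box y = -115 mm (the other is at +45 mm, below the fixed top), 18 mm above the worktop. Each is 10 mm thick along y and 50 mm wide, with prongs either side of the pin up to 27 mm above the worktop.
- lid (a joint): Flat wooden sliding lid, 148 mm along the box's y, 5 mm thick, its upper face 66 mm above the worktop, running in grooves of the side walls above the fixed top. 0 = shut (over the -y half), 0.145 m = fully open against its stop (over the fixed top); it grows as the lid moves along the box's +y. Sliding friction about 1 to 2 N; it stays where it is left; it may start open up to 30 mm.
- knob (a point): Centre of the round steel knob on the lid, 26 mm in diameter and 24 mm high (66 to 90 mm above the worktop); this point is 78 mm above the worktop. It lies on the box's centre line, at box y = -46 mm when shut and +99 mm when fully open.
- pin: Small straight wooden rolling pin, a plain round rod 20 mm in diameter and 200 mm long, 50 to 100 g, lying loose in two cradles in the box, its axis 28 mm above the worktop; origin at its middle, its own y along its axis. It starts parallel to the box's y with its middle near box y = -34 mm (so about a third of it lies under the fixed top).
- pin_outer (a point): Centre of the pin's end face on its own -y: the free end, which lies below the opening.
- pin_inner (a point): Centre of the pin's end face on its own +y: the end that starts below the fixed top.
- tumbler: Bystander: clear glass tumbler, 81 mm wide, 91 mm high, standing on the hob; origin at the centre of its underside.
- cup: Bystander: small espresso cup with a handle, 60x84x53 mm, standing on the hob; origin at the centre of its underside.
- brush: Bystander: dish brush, 185 mm long, 14 mm high, lying on the worktop to the right of and beyond the box; origin at the centre of its underside.
- jar: Bystander: spice jar with green cap, 46 mm wide, 106 mm high, on the worktop to the left beyond the box; origin at the centre of its underside.
- teaspoon: Bystander: steel teaspoon, 127 mm long, lying on the worktop left of the box; origin at the centre of its underside.
- candle: Bystander: tea light, 38 mm wide, 17 mm high, on the worktop to the right of and beyond the box; origin at the centre of its underside.

How it is judged:
By the outcome, as a careful person would: the job done as asked, in the order asked, and still so for the second after the job is handed in, while the arm keeps its last pose, push and grip.
It also fails if it takes over 51 s, if anything falls off the work surface, if the arm or the gripper's body presses on something with over 40 N, if the wrist force passes 120 N, or if a joint passes its speed limit or range.

ROBOT

A 6-joint arm with a two-finger parallel gripper is mounted at the origin on a cart in front of the work surface, level with it; the furniture and walls round the work are solid. World frame = base frame: x ahead of the robot, y to its left, z up, the work surface at z = 0. Lengths are in m, angles in rad, forces in N, time in s.
With the tool pointing down it reaches from about 0.35 to 0.85 m from the base axis. Payload 8.1 kg.
Tool frame: the origin (TCP) lies between the finger pads; the fingertips stand nose_length ahead of it and the grasp point (between the pads) lies 11 mm behind it (nose_length is the distance from the TCP to the fingertips, in m); z points along the fingers, y is the line along which they close (so a half turn about z gives the same grasp; the last joint's range is limited). The gripper opens to 93 mm and grips with 3 to 60 N. Pads are 15 mm wide; open, the fingers measure 128 mm over their backs; the gripper's body (75 mm by 188 mm) begins 65 mm behind the grasp point.
Start: joints at [-0.085, 0.13, 1.488, -0, 1.523, -0.085], TCP at [0.6, 0, 0.227] pointing down, gripper open.
Joint ranges: [-2.96, 2.96], [-0.89, 2.26], [0.02, 2.5], [-1.34, 4.48], [0, 2.73], [-2.66, 2.66]. Speed limits (rad/s): [2.39, 2.39, 2.79, 3.14, 3.14, 3.14].

INTERFACE

Orientations are given as a unit quaternion [x, y, z, w].
In Python, from cell import observe, capture, close_job, search_frame, nose_length gives the robot as it stands. The module is installed in compiled form; this text tells all that it offers.
- The arm moves only by the tool send_path, called as name([rows], argument=value, ...), one row to a line, values as JSON. Schema: {"type":"object","properties":{"offsets":{"type":"object","properties":{"moves":{"type":"array","items":{"type":"array","items":{"type":"number"},"minItems":5,"maxItems":5},"minItems":1,"maxItems":5}},"additionalProperties":false,"required":["moves"]},"clamp_n":{"type":"number"},"only":{"type":"string"},"quiet":{"type":"boolean"},"lines":{"type":"string"}},"required":["offsets"],"additionalProperties":false}. offsets is an object whose key "moves" holds a list of rows, 1 to 5 of them, each of 5 numbers: the opening from 0.0 (shut) to 1.0 (fully open), then dx, dy, dz in m, then a turn about the tool's z in rad; each row shifts and turns the commanded pose from where the row before left it, along the tool's axes as they then stand; what a row does not reach is not made up. A row lasts 1/12 s, in which the tool goes at most 0.0417 m and 0.125 rad, less where a joint would pass 70% of its speed; a pose out of reach is approached as far as the arm can. The fingers move at their own pace and stop on an object; clamp_n is the grip in N (left out, the last holds). Time passes only in rows, so rows that do not move let the fingers close. The tool returns the time, the measured TCP pose, the force, the opening and the grip force at its end. only (a regular expression) keeps the lines of the reply that match it, lines (a string "A,B") keeps lines A to B, and quiet returns only ok. Input that does not fit is refused with a message, and nothing moves.
- observe(): the state, without advancing time (a new reading comes with each control period).
- capture(name): name is "scene" or "side" or "wrist"; returns a dict with "frame" (400x640x3 uint8, red, green, blue), "mtx" (3x3 intrinsics, pixels), "distortion" ([k1, k2, p1, p2, k3] as OpenCV has them; the pictures are not rectified), "T" (4x4, takes a point from camera to world coordinates); the wrist camera has in their place "mount" (4x4, takes a point from camera to tool coordinates, whose origin is the TCP and whose axes are the flange's). Camera axes: x right, y up, looking along -z (the intrinsics and any distortion apply to the point x, -y, -z); pixel columns grow to the right and rows downward; lengths in m; the calibration is good to about 2 mm. A picture is of the moment at which its call begins: read the wrist's pose just before it. There is no depth.
- close_job(): hands the job in; it is judged then, once.
Trained networks look in the newest picture that a camera, given by its name, has taken for a name from the list of things; names that differ only in an ending like _2 or _b are one class to them, and where a whole thing is asked for, a point or a joint stands for the part that bears it (a point fixed in the world has none). Each returns a list of dicts, best first, with "confidence" (0 to 1); they miss things now and then, are a little off and sometimes report something else, mostly with a low value. They report only what shows in the picture. A call takes as long as a camera call.
- search_frame(camera, label): "at" ([column, row] in pixels, amid what is visible of it).
The state is a dict: "clock": time; "joint_pos": joint angles; "dq": joint speeds; "joint_torque": joint torques, N m; "tool_pos": TCP position; "ee_rot": TCP orientation; "contact_force": force on the tool from outside, world axes, zero at the start; "moment": the same for the moment, N m; "grip_width": opening from 0.0 (shut) to 1.0 (fully open); "grasp_force": force on a finger pad.
Only numpy, scipy, OpenCV 4.12 (cv2) and the standard library are available. Lean on these libraries where they do the work, as an engineer would, in place of code of your own. Each camera call takes 0.05 s, during which the arm holds its last target. There are 200 camera calls.

## Working session

There is one attempt and no reset: what is moved stays moved. The work goes in short steps, Python scripts to look and compute and a tool call to move; the robot and the scene stay as the last step left them, time stands still between calls to the robot, and variables do not carry over. Pictures are saved under pics/ and viewed, at most 10 in all, crops included, and the job is handed in when it is done.

```bash
mkdir -p pics
```

Create h.py:
```python
import numpy as np, cv2
from cell import observe, capture, search_frame, nose_length
from scipy.spatial.transform import Rotation as R
def cam(n):
    s=observe(); c=capture(n)
    if n=="wrist":
        T=np.eye(4);T[:3,:3]=R.from_quat(s["ee_rot"]).as_matrix();T[:3,3]=s["tool_pos"]
        c["T"]=T@np.array(c["mount"])
    c["T"]=np.array(c["T"]); return c
def ray(c,p):
    u=cv2.undistortPoints(np.array([[p]],float),np.array(c["mtx"]),np.array(c["distortion"]))[0,0]
    d=c["T"][:3,:3]@np.array([u[0],-u[1],-1]); return c["T"][:3,3],d
def atz(c,p,z):
    o,d=ray(c,p); return o+d*(z-o[2])/d[2]
def proj(c,P):
    P=np.atleast_2d(P); q=(P-c["T"][:3,3])@c["T"][:3,:3]; q=q*[1,-1,-1]
    return cv2.projectPoints(q,np.zeros(3),np.zeros(3),np.array(c["mtx"]),np.array(c["distortion"]))[0][:,0]
def save(c,n): cv2.imwrite("pics/"+n,cv2.cvtColor(np.ascontiguousarray(c["frame"]),cv2.COLOR_RGB2BGR))
```

Run:
```python
from h import *
print(nose_length() if callable(nose_length) else nose_length, observe())
for n in ["scene","side","wrist"]:
    c=cam(n); save(c,n+"0.png"); print(n,c["T"][:3,3].round(3))
    for l,z in [("knob",.078),("lid",.066),("box",.03),("pin",.028),("jar",.05),("tumbler",.045),("cup",.03),("brush",.01),("teaspoon",.005),("candle",.01)]:
        r=search_frame(n,l)
        for x in r[:2]: print(l,np.round(x["at"],1),round(x["confidence"],2),atz(c,x["at"],z).round(3))
```

```text
0.008 {'clock': 0.0, 'joint_pos': array([-8.53872163e-02,  1.31191117e-01,  1.48928165e+00,  1.61415889e-05,
        1.52299239e+00, -8.54180913e-02]), 'dq': array([ 1.16310547e-04, -1.88618303e-03, -1.19836729e-03,  6.90101081e-04,
        8.59710608e-05,  1.35781319e-03]), 'joint_torque': array([-1.61290725e-03, -5.59853125e+01, -4.91755986e+01,  7.67333270e-02,
        3.59135563e-02, -2.97389461e-04]), 'tool_pos': array([5.99441630e-01, 8.37849232e-05, 2.25568243e-01]), 'ee_rot': array([ 7.07095833e-01,  7.07117109e-01, -5.96980424e-04, -7.21279835e-04]), 'contact_force': array([0.18671474, 0.46051705, 0.21498148]), 'moment': array([ 0.0250568 , -0.01693124, -0.04345139]), 'grasp_force': 0.0, 'grip_width': 1.0027321578254016}
scene [-0.458  0.822  0.935]
knob [321.4 211.4] 0.65 [ 0.52  -0.049  0.078]
lid [320.2 208.4] 0.83 [ 0.549 -0.07   0.066]
box [304.6 225.5] 0.6 [ 0.55  -0.004  0.03 ]
jar [221.8 233.4] 0.75 [0.665 0.229 0.05 ]
brush [317.8 184.1] 0.47 [ 0.743 -0.23   0.01 ]
teaspoon [238.2 290.5] 0.66 [0.462 0.311 0.005]
teaspoon [319.9 185.4] 0.37 [ 0.737 -0.236  0.005]
can
[... 468 characters left out ...]
 [ 0.55  -0.067  0.045]
cup [285.5 327.2] 0.65 [ 0.437 -0.448  0.03 ]
brush [371.8 249. ] 0.79 [ 0.714 -0.191  0.01 ]
teaspoon [271.8 168.5] 0.47 [0.466 0.31  0.005]
candle [369.4 277.8] 0.48 [ 0.677 -0.303  0.01 ]
candle [330.  162.2] 0.31 [0.687 0.316 0.01 ]
wrist [0.6   0.078 0.384]
knob [273.1 239.4] 0.97 [ 0.557 -0.053  0.078]
knob [263.8 154.2] 0.64 [0.551 0.033 0.078]
lid [273.9 239.3] 0.57 [ 0.556 -0.058  0.066]
box [265.7 153.4] 0.93 [0.545 0.026 0.03 ]
jar [375.1 288.9] 0.58 [ 0.667 -0.126  0.05 ]
cup [262.6 153.3] 0.19 [0.542 0.026 0.03 ]
brush [375.  290.3] 0.57 [ 0.675 -0.153  0.01 ]
teaspoon [267.6 154.1] 0.53 [0.544 0.022 0.005]
candle [371.8 373.3] 0.59 [ 0.678 -0.288  0.01 ]
```

View pics/wrist0.png

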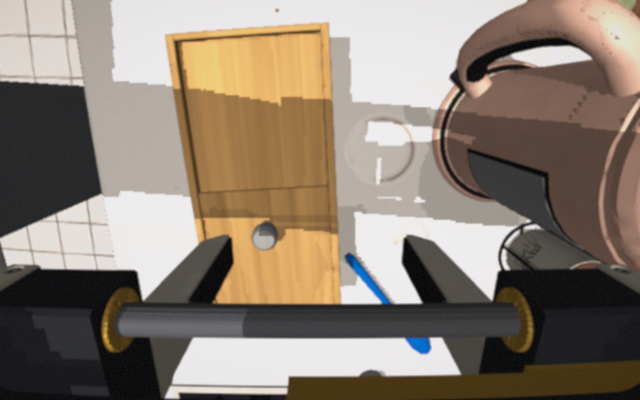

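View pics/side0.png

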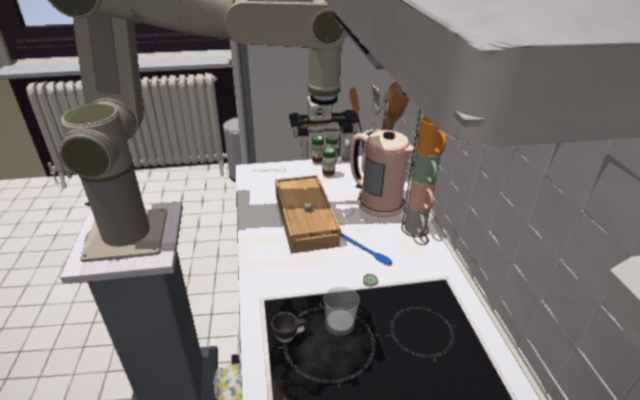

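The wrist view shows the box with its +y end toward world +y: top corners at about (167,36) and (329,24), the knob at (264,236) and the lid's edge at row 188. The side view shows the low end facing the hob, with the kettle beyond the box. Next I'll fit the box pose.

Run:
```python
from h import *
c=cam("wrist")
for n,p,z in [("TL",(167,36),.07),("TR",(329,24),.07),("Rlow",(338,298),.07),("Rmid",(333.5,170),.07),("Lmid",(191,190),.07),("seamL",(200,192),.066),("seamR",(328,185),.066),("knobtop",(264,233),.09)]:
    print(n,atz(c,p,z).round(4))
f=cv2.resize(np.ascontiguousarray(c["frame"][0:320,130:390]),None,fx=2.3,fy=1.85)
save({"frame":cv2.resize(np.ascontiguousarray(c["frame"][10:310,150:360]),None,fx=2,fy=2)},"w_crop.png")
s=cam("side"); save({"frame":cv2.resize(np.ascontiguousarray(s["frame"][160:280,260:400]),None,fx=5,fy=5,interpolation=cv2.INTER_CUBIC)},"s_crop.png")
```

```text
TL [0.4682 0.1366 0.07  ]
TR [0.6109 0.145  0.07  ]
Rlow [ 0.6233 -0.1253  0.07  ]
Rmid [0.6164 0.016  0.07  ]
Lmid [ 0.476  -0.0038  0.07  ]
seamL [ 0.4833 -0.0069  0.066 ]
seamR [6.113e-01 2.000e-04 6.600e-02]
knobtop [ 0.5498 -0.0411  0.09  ]
```

View pics/w_crop.png

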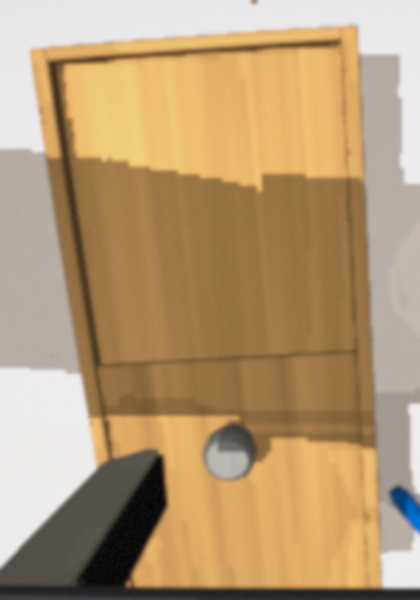

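View pics/s_crop.png

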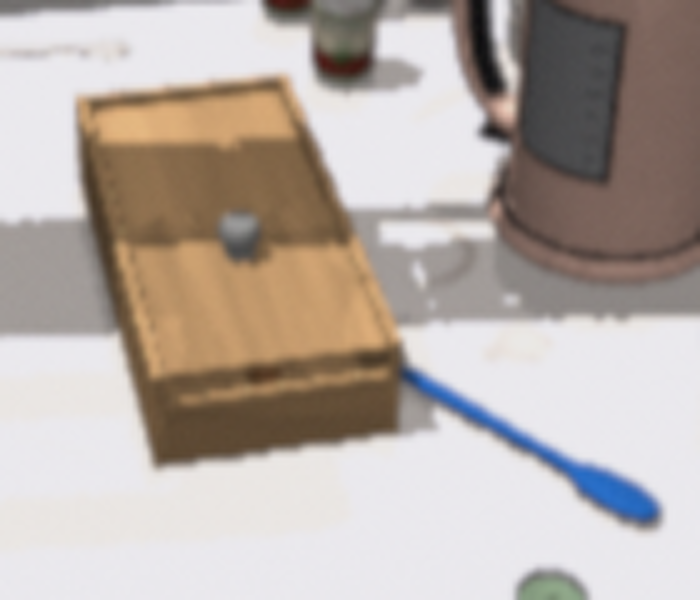

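The crops confirm the corners and show the lid slightly open, with the brush handle touching the box's right near corner. I'll fit the box pose from both views.

Add to h.py:
```python
def boxw(p,b):
    p=np.atleast_2d(p); c,s=np.cos(b[2]),np.sin(b[2])
    return np.c_[b[0]+c*p[:,0]-s*p[:,1], b[1]+s*p[:,0]+c*p[:,1], p[:,2]]
def wbox(P,b):
    d=np.array(P)[:2]-b[:2]; c,s=np.cos(b[2]),np.sin(b[2]); return np.array([c*d[0]+s*d[1],-s*d[0]+c*d[1]])
```

Run:
```python
from h import *
from scipy.optimize import least_squares
w=cam("wrist"); rw=search_frame("wrist","knob")[:2]; s=cam("side")
X,Y,H=.073,.15,.07
W=[((-X,Y,H),(166,35)),((X,Y,H),(328.7,23.7))]
S=[((-X,Y,H),(275.6,179.6)),((X,Y,H),(317,175.4)),((X,-Y,H),(340,229)),((-X,-Y,0),(291.4,253)),((X,-Y,0),(339.6,246)),((-X,-Y,H),(290.4,235.6))]
edge=np.array([(338,298),(333.5,170)],float)
def res(b):
    r=[]
    for c,L,k in((w,W,1),(s,S,1)):
        r.append(k*(proj(c,boxw([a for a,_ in L],b))-np.array([q for _,q in L])).ravel())
    e=[100*10*(wbox(atz(w,p,H),b)[0]-X)/2 for p in edge]
    return np.concatenate(r+[e])
f=least_squares(res,[.5475,-.009,.052],loss="soft_l1"); b=f.x; print(b.round(4),res(b).round(1))
np.save("b.npy",b)
for p in [(264.5,236)]+[r["at"] for r in rw]:
    k=atz(w,p,.085); print("knob",k.round(4),wbox(k,b).round(4))
o1,d1=ray(w,(264.5,237)); o2,d2=ray(s,(260+240/5,160+235/5))
t=np.linalg.lstsq(np.c_[d1,-d2],o2-o1,rcond=None)[0]; P=o1+d1*t[0]; print(P,o2+d2*t[1],wbox(P,b))
print(observe()["clock"])
```

```text
[ 0.546  -0.0086  0.0516] [-2.2  0.2  0.6  0.4 -0.7 -1.6  0.8 -1.9  0.5 -1.3 -1.   0.1 -0.1  0.4
 -0.6 -1.4 -0.9 -0.7]
knob [ 0.5493 -0.0463  0.085 ] [ 0.0013 -0.0378]
knob [ 0.5575 -0.0523  0.085 ] [ 0.0092 -0.0442]
[ 0.54783685 -0.05077365  0.07688564] [ 0.54866956 -0.05094721  0.0768163 ] [-0.00036302 -0.0421629 ]
1.9
```

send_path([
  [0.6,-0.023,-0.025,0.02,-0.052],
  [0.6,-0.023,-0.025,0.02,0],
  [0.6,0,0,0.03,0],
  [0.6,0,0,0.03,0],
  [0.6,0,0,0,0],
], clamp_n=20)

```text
refused: offsets: the value is not of type 'object' (schema: type "object"). Nothing was moved.
```

Nothing moved. I misread the format; it is an object with the rows under "moves". Resending.

send_path(offsets={"moves":[[0.6,-0.023,-0.025,0.02,-0.052],[0.6,-0.023,-0.025,0.02,0],[0.6,0,0,0.03,0],[0.6,0,0,0.03,0],[0.6,0,0,0,0]]}, clamp_n=20)

```text
clock: 2.32
tool_pos: [0.5468, -0.047, 0.1202]
ee_rot: [0.689, 0.725, -0.003, -0.004]
contact_force: [-1.5, -0.1, -1.7]
grip_width: 0.688
grasp_force: 0.0
```

Run:
```python
from h import *
b=np.load("b.npy");s=observe();print(s["tool_pos"],wbox(s["tool_pos"],b))
M=R.from_quat(s["ee_rot"]).as_matrix(); print(M.round(3))
w=cam("wrist");save(w,"w1.png")
for r in search_frame("wrist","knob")[:2]:
    k=atz(w,r["at"],.083);print(r,k,wbox(k,b), "tool delta",M.T@(k-s["tool_pos"]))
```

```text
[ 0.54679475 -0.04700388  0.12023966] [-0.00120921 -0.03834438]
[[-0.051  0.999 -0.009]
 [ 0.999  0.051  0.002]
 [ 0.002 -0.009 -1.   ]]
```

View pics/w1.png

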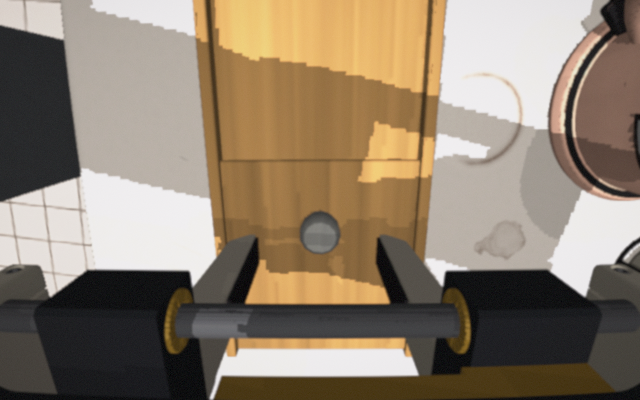

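The knob is at (320,233), centred between the fingers, and the box edges run straight up the picture, so the yaw is right.

Run:
```python
from h import *
b=np.load("b.npy");s=observe();M=R.from_quat(s["ee_rot"]).as_matrix()
w=cam("wrist")
for p,z in (((319,234),.09),((220,160),.066),((421,160),.066),((196,0),.07),((447,0),.07)):
    k=atz(w,p,z);print(k.round(4),wbox(k,b).round(4),"tool",(M.T@(k-s["tool_pos"])).round(4))
```

```text
[ 0.552 -0.048  0.09 ] [ 0.0039 -0.0396] tool [-0.001   0.0017  0.0361]
[ 0.4839 -0.0085  0.066 ] [-0.062   0.0034] tool [ 0.042  -0.0641  0.0603]
[ 0.6176 -0.0015  0.066 ] [0.0718 0.0035] tool [0.042  0.0697 0.0599]
[0.4728 0.0864 0.07  ] [-0.0682  0.0987] tool [ 0.1373 -0.0703  0.0564]
[0.6195 0.0941 0.07  ] [0.0786 0.0988] tool [0.1374 0.0765 0.056 ]
```

send_path(offsets={"moves":[[0.6,-0.001,0.002,0.021,0],[0.6,0,0,0.02,0],[0.2,0,0,0,0],[0.2,0,0,0,0],[0.2,0,0,0,0]]}, clamp_n=20)

```text
clock: 2.88
tool_pos: [0.5548, -0.0482, 0.0881]
ee_rot: [0.688, 0.725, 0.001, 0.001]
contact_force: [0.7, -0.1, 0.0]
grip_width: 0.434
grasp_force: 0.0
```

send_path(offsets={"moves":[[0.2,0,0,0,0],[0.2,0,0,0,0]]})

```text
clock: 3.05
tool_pos: [0.5497, -0.0484, 0.0875]
ee_rot: [0.688, 0.725, -0.003, -0.003]
contact_force: [-37.0, -1.7, 30.0]
grip_width: 0.298
grasp_force: 18.7
```

send_path(offsets={"moves":[[0.2,0,0,0,0],[0.2,0,0,0,0],[0.2,0,0,0,0]]})

```text
clock: 3.3
tool_pos: [0.5485, -0.0485, 0.0875]
ee_rot: [0.688, 0.725, -0.004, -0.004]
contact_force: [-32.2, -2.1, 25.7]
grip_width: 0.274
grasp_force: 20.0
```

send_path(offsets={"moves":[[0.2,0,-0.004,-0.001,0],[0.2,0,0,0,0],[0.2,0,0,0,0]]})

```text
clock: 3.55
tool_pos: [0.5482, -0.0486, 0.0879]
ee_rot: [0.688, 0.725, -0.001, -0.001]
contact_force: [-10.6, -1.2, 6.0]
grip_width: 0.269
grasp_force: 20.0
```

send_path(offsets={"moves":[[0.2,0.01,-0.0015,0,0],[0.2,0.02,0,0,0],[0.2,0.03,0,0,0],[0.2,0.03,0,0,0],[0.2,0.03,0,0,0]]})

```text
clock: 3.97
tool_pos: [0.5412, 0.0722, 0.0879]
ee_rot: [0.689, 0.725, -0.0, 0.0]
contact_force: [-3.6, -2.9, 0.5]
grip_width: 0.269
grasp_force: 20.0
```

send_path(offsets={"moves":[[0.2,0.012,0,0,0],[0.2,0,0,0,0],[0.2,0,0,0,0]]})

```text
clock: 4.22
tool_pos: [0.5405, 0.0852, 0.0879]
ee_rot: [0.688, 0.726, -0.0, -0.0]
contact_force: [-7.6, 0.3, 4.0]
grip_width: 0.272
grasp_force: 20.0
```

Moved 134 mm so far; keep nudging to the stop.

send_path(offsets={"moves":[[0.2,0.004,0,0,0],[0.2,0.004,0,0,0],[0.2,0,0,0,0],[0.2,0,0,0,0]]})

```text
clock: 4.55
tool_pos: [0.5401, 0.0918, 0.0879]
ee_rot: [0.688, 0.725, -0.0, -0.0]
contact_force: [-6.7, -1.3, 3.4]
grip_width: 0.27
grasp_force: 20.0
```

send_path(offsets={"moves":[[0.2,0.003,0,0,0],[0.2,0,0,0,0],[0.2,0,0,0,0]]})

```text
clock: 4.8
tool_pos: [0.5401, 0.0922, 0.0879]
ee_rot: [0.688, 0.725, -0.002, 0.001]
contact_force: [-7.4, -12.4, 4.2]
grip_width: 0.272
grasp_force: 20.0
```

send_path(offsets={"moves":[[0.6,-0.002,0,0,0],[0.6,0,0,0,0],[0.6,0,0,0,0],[0.6,0,0,-0.025,0],[0.6,0,0,-0.04,0]]})

```text
clock: 5.22
tool_pos: [0.5374, 0.0925, 0.148]
ee_rot: [0.688, 0.725, -0.003, -0.003]
contact_force: [0.1, 0.5, 0.1]
grip_width: 0.572
grasp_force: 0.0
```

send_path(offsets={"moves":[[0.5,-0.03,0,-0.025,0],[0.5,-0.04,0,-0.01,0],[0.5,-0.04,0,0,0],[0.5,-0.04,0,0,0],[0.5,0,0,0,0]]})

```text
clock: 5.63
tool_pos: [0.5492, -0.0636, 0.1881]
ee_rot: [0.69, 0.724, -0.0, 0.002]
contact_force: [-0.0, -0.7, 0.7]
grip_width: 0.496
grasp_force: 0.0
```

send_path(offsets={"moves":[[0.5,0,0,0,0],[0.5,0,0,0,0]]})

```text
clock: 5.8
tool_pos: [0.5485, -0.057, 0.187]
ee_rot: [0.689, 0.725, 0.0, 0.0]
contact_force: [0.1, 0.7, -0.2]
grip_width: 0.503
grasp_force: 0.0
```

Run:
```python
from h import *
b=np.array([.5455,-.0075,.0516]);np.save("b.npy",b)
s=observe();w=cam("wrist");save(w,"w2.png")
for l,z in(("pin",.035),("knob",.085)):
  for r in search_frame("wrist",l)[:2]: print(l,r,wbox(atz(w,r["at"],z),b).round(4))
print(wbox(s["tool_pos"],b))
```

```text
pin {'at': [320.5, 197.7], 'confidence': 0.6} [ 0.0045 -0.06  ]
knob {'at': [313.8, 73.9], 'confidence': 0.92} [-0.0013  0.0497]
[ 0.00048876 -0.04958805]
```

View pics/w2.png

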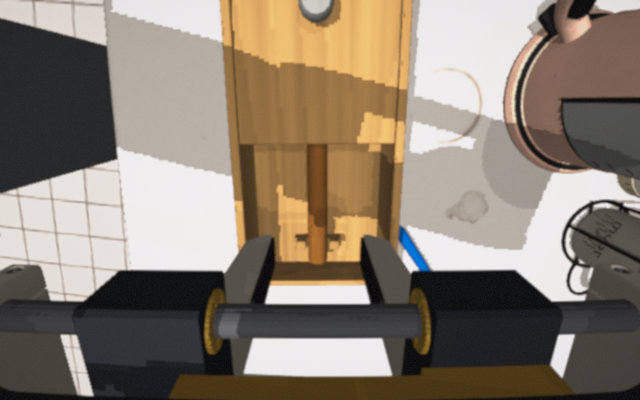

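The lid is fully open, with the knob at (317,5). The pin shows from (317,145) at the top's edge to its free end at (317,263), beside the outer cradle at row 240.

Run:
```python
from h import *
b=np.load("b.npy");s=observe();M=R.from_quat(s["ee_rot"]).as_matrix();w=cam("wrist")
for n,p,z in (("pin far",(317.5,147),.03),("pin mid",(317.5,200),.03),("pin end",(317.5,264),.03),("lid edge",(317,144),.066),("knob",(316,3),.088),("cradleL",(303,240),.027),("Ledge",(232,145),.07),("Redge",(405,145),.07)):
    k=atz(w,p,z);print(n,k.round(4),wbox(k,b).round(4),"tool",(M.T@(k-s["tool_pos"])).round(4))
```

```text
pin far [ 0.5473 -0.0177  0.03  ] [ 0.0013 -0.0103] tool [0.0381 0.001  0.1566]
pin mid [ 0.5501 -0.0699  0.03  ] [ 0.0014 -0.0626] tool [-0.0142  0.001   0.1566]
pin end [ 0.5539 -0.1399  0.03  ] [ 0.0016 -0.1327] tool [-0.0843  0.001   0.1566]
lid edge [ 0.5464 -0.0106  0.066 ] [ 0.0007 -0.0032] tool [0.0452 0.0005 0.1207]
knob [0.5403 0.0902 0.088 ] [-0.0002  0.0978] tool [ 0.1463 -0.0002  0.0987]
cradleL [ 0.5375 -0.1148  0.027 ] [-0.0135 -0.1067] tool [-0.0583 -0.014   0.1596]
Ledge [ 0.4762 -0.0146  0.07  ] [-0.0696 -0.0035] tool [ 0.045  -0.0699  0.1166]
Redge [ 0.6192 -0.0069  0.07  ] [ 0.0736 -0.0032] tool [0.045  0.0733 0.1167]
```

send_path(offsets={"moves":[[0.5,-0.004,0,0.035,0],[0.5,0,0,0.035,0],[0.5,0,0,0.035,0],[0.5,0,0,0.03,0],[0.5,0,0,0,0]]})

```text
clock: 6.42
tool_pos: [0.5432, -0.0592, 0.0446]
ee_rot: [0.688, 0.726, -0.003, -0.005]
contact_force: [-1.1, 0.4, -0.6]
grip_width: 0.5
grasp_force: 0.0
```

send_path(offsets={"moves":[[0.5,0,0,0.02,0],[0.5,0,0,0.009,0],[0.5,0,0,0,0],[0.5,0,0,0,0]]})

```text
clock: 6.75
tool_pos: [0.5488, -0.0611, 0.0236]
ee_rot: [0.688, 0.725, 0.0, 0.0]
contact_force: [-0.3, 0.0, 0.4]
grip_width: 0.501
grasp_force: 0.0
```

Now a light grip, so the pin can pivot.

send_path(offsets={"moves":[[0.5,0,0,0.002,0],[0.1,0,0,0,0],[0.1,0,0,0,0],[0.1,0,0,0,0],[0.1,0,0,0,0]]}, clamp_n=6)

```text
clock: 7.17
tool_pos: [0.5488, -0.0615, 0.0212]
ee_rot: [0.689, 0.725, 0.0, 0.0]
contact_force: [-0.3, 0.6, -0.6]
grip_width: 0.264
grasp_force: 0.0
```

send_path(offsets={"moves":[[0.1,0,0,0,0],[0.1,0,0,0,0],[0.1,0,0,0,0]]})

```text
clock: 7.42
tool_pos: [0.5486, -0.0615, 0.0209]
ee_rot: [0.689, 0.725, 0.0, 0.0]
contact_force: [-0.4, 0.5, 2.0]
grip_width: 0.214
grasp_force: 6.0
```

send_path(offsets={"moves":[[0.1,0,0,-0.005,0],[0.1,0,0,-0.005,0],[0.1,0,0,-0.005,0],[0.1,0,0,-0.004,0],[0.1,0,0,0,0]]})

```text
clock: 7.83
tool_pos: [0.5493, -0.0616, 0.041]
ee_rot: [0.688, 0.725, 0.0, 0.001]
contact_force: [0.5, -0.7, -0.5]
grip_width: 0.214
grasp_force: 6.0
```

send_path(offsets={"moves":[[0.1,0,0,-0.003,0],[0.1,0,0,-0.003,0],[0.1,0,0,-0.003,0],[0.1,0,0,0,0]]})

```text
clock: 8.17
tool_pos: [0.5488, -0.0615, 0.0493]
ee_rot: [0.688, 0.725, 0.0, 0.0]
contact_force: [-1.1, 0.5, -1.2]
grip_width: 0.211
grasp_force: 6.0
```

Run:
```python
from h import *
w=cam("wrist");s=cam("side");save({"frame":np.hstack([cv2.resize(np.ascontiguousarray(w["frame"][120:300,220:420]),(400,360)),cv2.resize(np.ascontiguousarray(s["frame"][170:260,270:370]),(400,360))])},"lift.png")
```

```text
(no output)
```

View pics/lift.png

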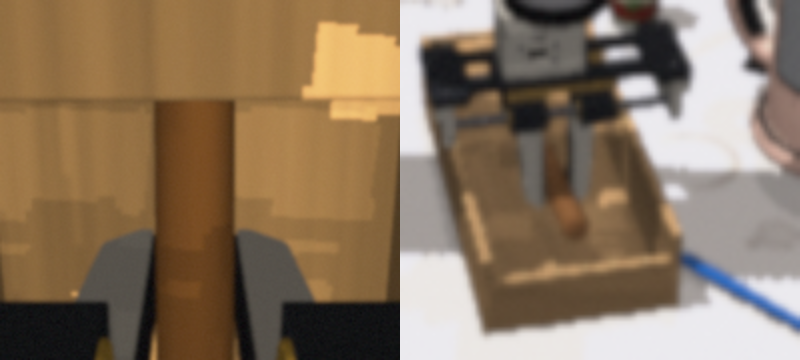

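The pin is held, its free end at side pixel (313,225) and raised; I'll check its tilt.

Add to h.py:
```python
def atx(c,p,b,xb=0.001):
    # intersect ray with box plane x=xb -> (box y, z)
    o,d=ray(c,p); n=np.array([np.cos(b[2]),np.sin(b[2])])
    t=(xb-n@(o[:2]-b[:2]))/(n@d[:2]); P=o+t*d; return wbox(P,b)[1],P[2]
```

Run:
```python
from h import *
b=np.load("b.npy");s=cam("side")
for z in (.03,.05,.06,.07,.08):
    P=atz(s,(313,225.5),z); print(z,wbox(P,b).round(4))
w=cam("wrist")
# pin width in image at edge vs at pads
f=w["frame"][:,:,:].astype(int)
for r in (172,180,190,200,210,220,230):
    row=f[r,270:370]; print(r,(row[::2,0]-row[::2,2]).tolist())
```

```text
0.03 [ 0.0096 -0.076 ]
0.05 [ 0.0043 -0.1008]
0.06 [ 0.0016 -0.1132]
0.07 [-0.0011 -0.1257]
0.08 [-0.0038 -0.1381]
172 [74, 73, 72, 71, 71, 70, 69, 71, 73, 70, 69, 70, 71, 65, 55, 59, 62, 68, 72, 74, 77, 83, 82, 86, 88, 86, 84, 84, 83, 75, 71, 64, 61, 49, 73, 80, 84, 81, 84, 84, 82, 82, 81, 82, 82, 81, 82, 81, 83, 82]
180 [84, 86, 84, 82, 83, 82, 82, 81, 82, 85, 79, 78, 71, 64, 53, 59, 63, 68, 70, 75, 79, 81, 85, 87, 85, 88, 84, 85, 84, 77, 74, 68, 64, 54, 83, 94, 93, 94, 94, 95, 95, 96, 94, 94, 95, 95, 95, 95, 97, 95]
190 [84, 84, 83, 81, 82, 81, 82, 81, 82, 82, 81, 81, 76, 69, 55, 62, 65, 74, 75, 76, 79, 83, 87, 88, 87, 88, 85, 83, 83, 79, 73, 67, 58, 56, 89, 95, 94, 94, 93, 92, 93, 94, 92, 94, 97, 96, 93, 96, 97, 96]
200 [86, 85, 84, 80, 82, 81, 83, 82, 83, 82, 80, 82, 78, 66, 53, 62, 67, 73, 77, 77, 80, 81, 82, 83, 89, 85, 87, 86, 81, 80, 72, 66, 58, 58, 90, 94, 97, 94, 95, 93, 93, 95, 95, 95, 96, 94, 94, 94, 94, 97]
210 [84, 85, 84, 83, 80, 80, 82, 84, 82, 81, 81, 79, 73, 67, 57, 60, 68, 74, 74, 79, 81, 84, 82, 88, 89, 85, 87, 82, 81, 76, 72, 68, 58, 60, 88, 95, 96, 95, 93, 94, 92, 94, 94, 95, 95, 94, 95, 93, 95, 94]
220 [75, 76, 74, 74, 80, 79, 80, 83, 84, 84, 79, 83, 73, 67, 54, 61, 69, 70, 76, 81, 83, 83, 83, 86, 86, 90, 86, 84, 83, 80, 74, 65, 60, 56, 78, 83, 82, 81, 81, 80, 86, 88, 87, 90, 95, 95, 93, 95, 96, 94]
230 [74, 73, 73, 72, 71, 73, 73, 73, 72, 74, 74, 72, 71, 70, 55, 61, 67, 74, 77, 76, 81, 80, 84, 85, 87, 89, 84, 84, 82, 78, 71, 66, 55, 53, 77, 81, 83, 81, 80, 82, 83, 83, 83, 84, 86, 86, 83, 84, 84, 82]
```

Tilt is about 13°, free end up. I'll draw it out toward -y.

send_path(offsets={"moves":[[0.1,-0.01,0,-0.001,0],[0.1,-0.01,0,-0.001,0],[0.1,-0.01,0,-0.0015,0],[0.1,-0.01,0,-0.0015,0],[0.1,0,0,0,0]]})

```text
clock: 8.78
tool_pos: [0.551, -0.104, 0.0543]
ee_rot: [0.689, 0.725, 0.0, 0.001]
contact_force: [0.7, -0.6, -0.2]
grip_width: 0.212
grasp_force: 6.0
```

send_path(offsets={"moves":[[0.1,-0.01,0,-0.0015,0],[0.1,-0.01,0,-0.0015,0],[0.1,-0.01,0,-0.0015,0],[0.1,-0.012,0,-0.0015,0],[0.1,0,0,0,0]]})

```text
clock: 9.2
tool_pos: [0.5532, -0.1459, 0.0603]
ee_rot: [0.689, 0.725, -0.0, 0.001]
contact_force: [0.4, 0.1, 0.2]
grip_width: 0.209
grasp_force: 6.0
```

Run:
```python
from h import *
b=np.load("b.npy");print(wbox(observe()["tool_pos"],b))
w=cam("wrist");s=cam("side");save({"frame":np.hstack([cv2.resize(np.ascontiguousarray(w["frame"][60:240,220:420]),(400,360)),cv2.resize(np.ascontiguousarray(s["frame"][180:270,270:370]),(400,360))])},"pull.png")
```

```text
[ 0.00054945 -0.13857685]
```

View pics/pull.png

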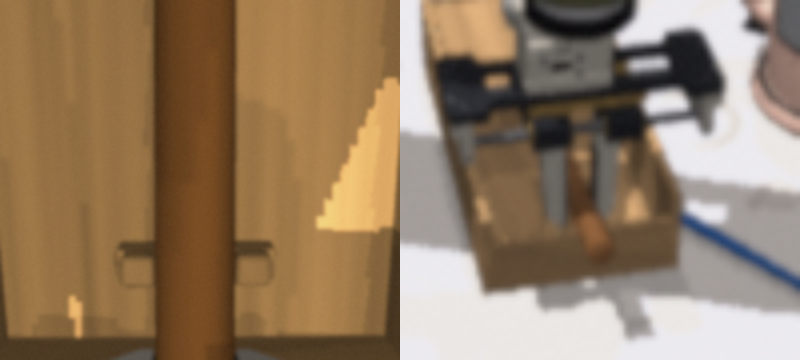

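The pin now stretches over the outer cradle, with its free end beyond the low wall at side px (320,242). I'll find its inner end numerically.

Run:
```python
from h import *
b=np.load("b.npy");s=observe();w=cam("wrist");f=w["frame"].astype(int)
for r in range(0,130,6): print(r,[tuple(f[r,c]) for c in (285,307,317,327,350)])
for r in (20,40,60,80,100,120): print(r,[ (z,wbox(atz(w,(317,r),z),b).round(3)[1]) for z in (.04,.05,.06)])
print([x for x in search_frame("wrist","pin_inner")])
print(proj(w,boxw([(0.001,-.005,.056),(0.001,-.003,.066),(.001,-.018,.040)],b)))
```

```text
0 [(np.int64(124), np.int64(92), np.int64(56)), (np.int64(136), np.int64(103), np.int64(62)), (np.int64(133), np.int64(100), np.int64(60)), (np.int64(138), np.int64(105), np.int64(63)), (np.int64(142), np.int64(107), np.int64(64))]
6 [(np.int64(123), np.int64(94), np.int64(55)), (np.int64(116), np.int64(81), np.int64(45)), (np.int64(110), np.int64(72), np.int64(37)), (np.int64(117), np.int64(83), np.int64(47)), (np.int64(142), np.int64(107), np.int64(63))]
12 [(np.int64(125), np.int64(95), np.int64(57)), (np.int64(99), np.int64(64), np.int64(27)), (np.int64(112), np.int64(69), np.int64(34)), (np.int64(105), np.int64(65), np.int64(26)), (np.int64(145), np.int64(108), np.int64(62))]
18 [(np.int64(125), np.int64(94), np.int64(56)), (np.int64(98), np.int64(61), np.int64(27)), (np.int64(109), np.int64(68), np.int64(30)), (np.int64(105), np.int64(64), np.int64(28)), (np.int64(145), np.int64(110), np.int64(66))]
24 [(np.int64(127), np.int64(97), np.int64(58)), (np.int64(101), np.int64(65), np.int64(33)), (np.int64(112), np.int64(71), np.int64(33)), (np.int64(107), np.int64(69), np.int64(32)
[... 3981 characters left out ...]
(0.04, np.float64(-0.019)), (0.05, np.float64(-0.021)), (0.06, np.float64(-0.023))]
40 [(0.04, np.float64(-0.028)), (0.05, np.float64(-0.03)), (0.06, np.float64(-0.031))]
60 [(0.04, np.float64(-0.037)), (0.05, np.float64(-0.039)), (0.06, np.float64(-0.04))]
80 [(0.04, np.float64(-0.047)), (0.05, np.float64(-0.048)), (0.06, np.float64(-0.048))]
100 [(0.04, np.float64(-0.057)), (0.05, np.float64(-0.057)), (0.06, np.float64(-0.057))]
120 [(0.04, np.float64(-0.067)), (0.05, np.float64(-0.066)), (0.06, np.float64(-0.066))]
[{'at': [338.9, 121.2], 'confidence': 0.75}, {'at': [316.6, 169.3], 'confidence': 0.62}]
[[317.46607123 -23.57286881]
 [317.51044579 -38.06072393]
 [317.42035945  17.9158449 ]]
```

The inner end is at box y ≈ -14 mm, so it's clear of the edge (-5). I'll pull a little more, lift, and come back over the box to level the pin on the open lid's edge.

send_path(offsets={"moves":[[0.1,-0.01,0,-0.003,0],[0.1,0,0,-0.01,0],[0.1,0,0,-0.02,0],[0.1,0,0,-0.02,0],[0.1,0,0,-0.02,0]]}, clamp_n=12)

```text
clock: 9.82
tool_pos: [0.5532, -0.1533, 0.1342]
ee_rot: [0.688, 0.725, 0.0, 0.0]
contact_force: [0.6, -0.9, -0.0]
grip_width: 0.213
grasp_force: 12.0
```

send_path(offsets={"moves":[[0.1,0.02,0,0,0],[0.1,0.025,0,0,0],[0.1,0.025,0,0,0],[0.1,0.02,0,0,0],[0.1,0.01,0,0,0]]})

```text
clock: 10.23
tool_pos: [0.5482, -0.0513, 0.1337]
ee_rot: [0.688, 0.726, 0.001, 0.0]
contact_force: [-1.0, 0.2, -1.2]
grip_width: 0.21
grasp_force: 12.0
```

send_path(offsets={"moves":[[0.1,0,0,0,0],[0.1,0,0,0,0],[0.1,0,0,0,0]]})

```text
clock: 10.48
tool_pos: [0.5483, -0.0544, 0.133]
ee_rot: [0.689, 0.725, -0.0, 0.0]
contact_force: [0.7, -0.5, -0.1]
grip_width: 0.206
grasp_force: 12.0
```

Add to h.py:
```python
def pinend(z0=.137):
    # inner end in wrist picture; width profile gives tilt
    b=np.load("b.npy");s=observe();w=cam("wrist");f=w["frame"].astype(int);M=R.from_quat(s["ee_rot"]).as_matrix()
    print("tcp box",wbox(s["tool_pos"],b).round(4),s["tool_pos"][2].round(4),s["contact_force"].round(1))
    return b,s,w,f
```

Run:
```python
from h import *
b,s,w,f=pinend()
save(w,"w5.png"); print(f[0:260:8,317].tolist())
sd=cam("side"); save({"frame":np.hstack([cv2.resize(np.ascontiguousarray(w["frame"][0:200,220:420]),(400,400)),cv2.resize(np.ascontiguousarray(sd["frame"][150:250,260:360]),(400,400))])},"over.png")
```

```text
tcp box [ 0.0004 -0.047 ] 0.133 [ 0.7 -0.5 -0.1]
[[76, 75, 72], [174, 110, 51], [178, 113, 49], [179, 113, 52], [179, 113, 51], [180, 114, 51], [180, 114, 53], [121, 77, 33], [111, 69, 28], [113, 72, 32], [112, 69, 30], [112, 70, 31], [111, 70, 33], [111, 70, 31], [111, 69, 33], [113, 71, 32], [114, 71, 32], [114, 72, 32], [115, 73, 34], [119, 75, 34], [122, 76, 32], [132, 83, 37], [158, 101, 43], [184, 116, 52], [195, 121, 55], [122, 78, 38], [121, 76, 34], [121, 77, 33], [121, 77, 35], [122, 76, 36], [121, 75, 33], [106, 67, 30], [107, 68, 31]]
```

View pics/over.png

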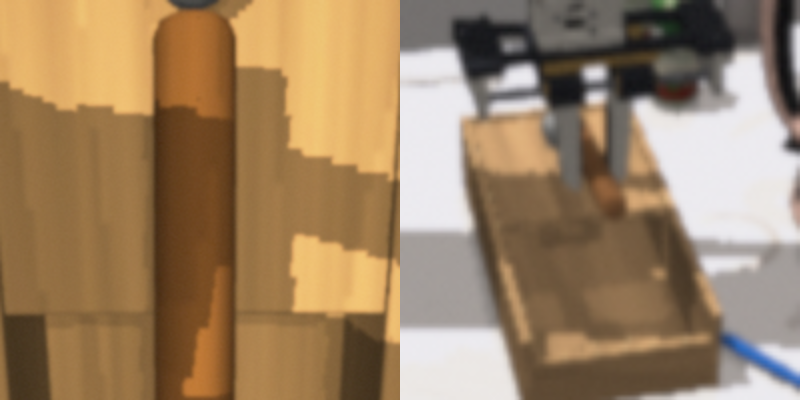

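The pin is held, its inner end toward the knob with free space between, and the box is empty. Lower gently to lay it flat on the lid.

send_path(offsets={"moves":[[0.1,-0.002,0,0.015,0],[0.1,0,0,0.015,0],[0.1,0,0,0.005,0],[0.1,0,0,0.005,0],[0.1,0,0,0,0]]}, clamp_n=6)

```text
clock: 11.0
tool_pos: [0.5475, -0.0558, 0.0917]
ee_rot: [0.689, 0.725, -0.0, -0.001]
contact_force: [-0.5, 0.5, -0.2]
grip_width: 0.214
grasp_force: 6.0
```

send_path(offsets={"moves":[[0.1,0,0,0.006,0],[0.1,0,0,0.006,0],[0.1,0,0,0.005,0],[0.1,0,0,0.003,0],[0.1,0,0,0,0]]})

```text
clock: 11.42
tool_pos: [0.5476, -0.0552, 0.0717]
ee_rot: [0.688, 0.725, -0.0, -0.001]
contact_force: [0.4, -0.2, -0.4]
grip_width: 0.217
grasp_force: 6.0
```

send_path(offsets={"moves":[[0.1,0,0,0.002,0],[0.1,0,0,0,0]]})

```text
clock: 11.58
tool_pos: [0.5481, -0.0554, 0.0705]
ee_rot: [0.688, 0.725, -0.0, -0.0]
contact_force: [0.3, -0.3, -1.3]
grip_width: 0.214
grasp_force: 6.0
```

Run:
```python
from h import *
b,s,w,f=pinend(); print(s["clock"])
for n,P in (("level",.076),):
    pass
g=w["frame"].astype(int)
print([ (r,g[r,317].tolist()) for r in range(0,40,3)])
# edge columns
for r in range(20,200,20):
    row=cv2.GaussianBlur(w["frame"][:,:,0],(3,3),0)[r].astype(int); d=np.diff(row)
    print(r, 285+np.argsort(-abs(d[285:350]))[:4], d[285:350][np.argsort(-abs(d[285:350]))[:4]])
```

```text
tcp box [ 0.0001 -0.048 ] 0.0705 [ 0.3 -0.3 -1.3]
11.5833
[(0, [187, 119, 54]), (3, [186, 118, 52]), (6, [188, 120, 56]), (9, [185, 116, 52]), (12, [185, 116, 52]), (15, [185, 117, 52]), (18, [181, 113, 52]), (21, [181, 114, 51]), (24, [181, 114, 53]), (27, [180, 113, 52]), (30, [181, 113, 52]), (33, [181, 113, 50]), (36, [186, 117, 50]), (39, [188, 118, 52])]
20 [293 292 349 348] [-38 -31  30  24]
40 [293 348 294 292] [-34  29 -24 -23]
60 [340 293 294 339] [ 24 -22 -21  19]
80 [339 294 340 293] [ 25 -23  23 -19]
100 [339 340 294 293] [ 26  22 -20 -17]
120 [339 294 338 295] [ 24 -22  20 -20]
140 [338 339 295 294] [ 26  24 -21 -21]
160 [338 339 295 294] [ 26  20 -18 -16]
180 [338 337 339 295] [ 29  26  19 -16]
```

Create tilt.py:
```python
from h import *
from scipy.optimize import least_squares
def tilt():
    b,s,w,f=pinend(); g=cv2.GaussianBlur(w["frame"],(3,3),0).astype(float)
    T=np.array(w["mount"]);c=dict(w);c["T"]=T
    rows=[];L=[];Rr=[]
    for r in range(15,195,4):
        d=np.abs(np.diff(g[r],axis=0)).sum(1)
        def sub(a,e):
            k=a+np.argmax(d[a:e]); q=d[k-2:k+3]; return (q*np.arange(k-2,k+3)).sum()/q.sum()+.5
        rows.append(r);L.append(sub(287,302));Rr.append(sub(330,348))
    rows,L,Rr=map(np.array,(rows,L,Rr))
    def cols(p):
        z0,th,y0=p; x=np.linspace(-.01,.14,150); out=[]
        for sg in(-1,1):
            P=np.c_[x,np.full_like(x,y0),z0+x*np.tan(th)]
            o=T[:3,3]; v=P-o; ax=np.array([np.cos(th),0,np.sin(th)]); v-=np.outer(v@ax,ax)  # perp from axis to cam
            D=np.linalg.norm(v,axis=1,keepdims=True); n=np.cross(ax,v/D); a=np.arcsin(.01/D)
            P=P-v/D*.01*np.sin(a)+sg*n*.01*np.cos(a)
            q=proj(c,P); i=np.argsort(q[:,1]); out.append(np.interp(rows,q[i,1],q[i,0]))
        out.sort(key=lambda a:a.mean()); return out
    F=lambda p:np.r_[cols(p)[0]-L,cols(p)[1]-Rr]
    m=least_squares(F,[-.007,.0,0.],loss="soft_l1",x_scale=[.01,.1,.01])
    print("z0 %.4f tilt %.2f deg (+: inner end down) y0 %.4f rms %.2f"%(m.x[0],np.degrees(m.x[1]),m.x[2],np.sqrt((F(m.x)**2).mean())))
tilt()
```

```bash
python3 tilt.py
```

```text
tcp box [ 0.0002 -0.0479] 0.0707 [-0.2 -0.2 -0.6]
z0 -0.0053 tilt -0.23 deg (+: inner end down) y0 0.0004 rms 1.61
```

send_path(offsets={"moves":[[0.1,0,0,0.0015,0],[0.1,0,0,0,0],[0.1,0,0,0,0]]})

```text
clock: 11.93
tool_pos: [0.5484, -0.0554, 0.0693]
ee_rot: [0.688, 0.725, 0.0, 0.0]
contact_force: [-0.4, 0.2, -0.1]
grip_width: 0.214
grasp_force: 6.0
```

```bash
python3 tilt.py
```

```text
tcp box [ 0.0004 -0.048 ] 0.0693 [-0.4  0.2 -0.1]
z0 -0.0053 tilt -0.85 deg (+: inner end down) y0 0.0004 rms 1.54
```

Level within a degree. Grip firmly and lift straight up.

send_path(offsets={"moves":[[0.1,0,0,0,0],[0.1,0,0,0,0],[0.1,0,0,-0.01,0],[0.1,0,0,-0.025,0],[0.1,0,0,-0.03,0]]}, clamp_n=35)

```text
clock: 12.4
tool_pos: [0.546, -0.055, 0.1329]
ee_rot: [0.688, 0.725, -0.001, -0.002]
contact_force: [0.8, 0.2, -1.0]
grip_width: 0.205
grasp_force: 35.0
```

send_path(offsets={"moves":[[0.1,0,0,-0.03,0],[0.1,0,0,-0.025,0],[0.1,0,0,-0.01,0],[0.1,0,0,0,0],[0.1,0,0,0,0]]})

```text
clock: 12.82
tool_pos: [0.5481, -0.0554, 0.1988]
ee_rot: [0.688, 0.725, 0.0, 0.0]
contact_force: [-0.2, 0.1, -1.9]
grip_width: 0.205
grasp_force: 35.0
```

send_path(offsets={"moves":[[0.1,0,0,0,0],[0.1,0,0,0,0],[0.1,0,0,0,0]]})

```text
clock: 13.07
tool_pos: [0.5471, -0.0552, 0.197]
ee_rot: [0.688, 0.725, -0.001, -0.001]
contact_force: [0.1, 0.0, -0.8]
grip_width: 0.21
grasp_force: 35.0
```

```bash
python3 tilt.py
```

Run:
```python
from h import *
s=cam("side");w=cam("wrist");save({"frame":np.hstack([cv2.resize(np.ascontiguousarray(w["frame"][0:400,120:520]),(400,400)),cv2.resize(np.ascontiguousarray(s["frame"][110:310,240:440]),(400,400))])},"fin.png")
```

```text
tcp box [-0.0009 -0.0478] 0.197 [ 0.1  0.  -0.8]
z0 -0.0107 tilt 4.07 deg (+: inner end down) y0 0.0004 rms 1.20
```

View pics/fin.png

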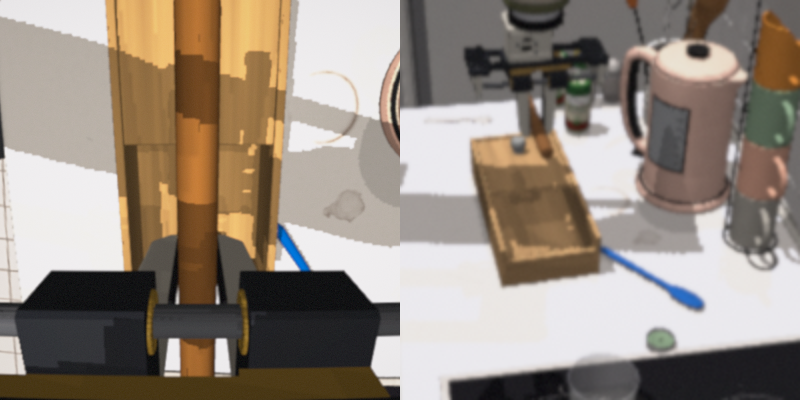

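The pin is held above the box, the lid is still open and the bystanders are in place. I'll double-check its tilt from the side view: its free end is at about (312.5,185).

Run:
```python
from h import *
b=np.load("b.npy"); t=observe()["tool_pos"]; s=cam("side"); yb=wbox(t,b)[1]
x0=wbox(t,b)[0]
for e in (-5,0,5,10):   # predicted side-view outlines for tilt e (inner down)
    th=np.radians(e); A=boxw([(x0,yb-.078*np.cos(th),t[2]+.006+.078*np.sin(th)),(x0,yb+.122*np.cos(th),t[2]+.006-.122*np.sin(th))],b)
    print(e,proj(s,A).round(1).tolist(), proj(cam("scene"),A).round(1).tolist())
hsv=cv2.cvtColor(np.ascontiguousarray(s["frame"]),cv2.COLOR_RGB2HSV)
f=s["frame"].astype(int)
for r in range(158,194,2): print(r,[tuple(f[r,c].tolist()) for c in range(302,322,3)])
for n in("scene","side","wrist"):
    if n!="side": cam(n)
    for l in ("pin_outer","pin_inner","pin"): print(n,l,[(np.round(q["at"]),round(q["confidence"],2)) for q in search_frame(n,l)[:2]])
```

```bash
sed -i 's/range(15,195,4)/range(15,130,3)/' tilt.py; sed -i 's/    F=lambda/    print((Rr-L).round(1).tolist())\n    F=lambda/' tilt.py; python3 tilt.py
```

```text
-5 [[313.6, 188.2], [299.9, 147.8]] [[334.4, 165.5], [286.5, 183.3]]
0 [[313.6, 186.1], [299.9, 150.9]] [[334.4, 163.5], [286.5, 186.6]]
5 [[313.6, 183.9], [300.0, 154.0]] [[334.4, 161.6], [286.8, 189.7]]
10 [[313.5, 181.6], [300.1, 157.3]] [[334.2, 159.8], [287.3, 192.6]]
158 [(106, 102, 96), (115, 89, 72), (130, 126, 127), (74, 72, 72), (107, 103, 98), (97, 94, 88), (58, 49, 33)]
160 [(108, 103, 99), (123, 92, 71), (214, 211, 216), (116, 115, 118), (107, 103, 97), (97, 90, 84), (64, 34, 27)]
162 [(107, 102, 97), (127, 94, 70), (224, 221, 223), (119, 118, 122), (106, 102, 97), (101, 97, 92), (82, 79, 70)]
164 [(108, 103, 98), (96, 74, 57), (173, 164, 164), (121, 119, 122), (105, 102, 97), (127, 123, 117), (147, 144, 140)]
166 [(105, 101, 96), (89, 68, 55), (114, 98, 89), (116, 113, 115), (107, 104, 98), (170, 165, 160), (228, 223, 221)]
168 [(106, 102, 97), (82, 65, 53), (91, 67, 52), (88, 83, 84), (107, 103, 98), (182, 177, 173), (234, 231, 233)]
170 [(106, 103, 98), (79, 64, 53), (84, 56, 35), (57, 49, 42), (106, 102, 98), (197, 194, 198), (233, 232, 236)]
172 [(106, 103, 97), (70
[... 1336 characters left out ...]
[302., 178.]), 0.68)]
scene pin [(array([302., 176.]), 0.85)]
side pin_outer [(array([312., 177.]), 0.66)]
side pin_inner [(array([310., 174.]), 0.58)]
side pin [(array([309., 177.]), 0.62)]
wrist pin_outer [(array([315., 157.]), 0.62)]
wrist pin_inner [(array([317., 158.]), 0.95)]
wrist pin [(array([317., 157.]), 0.85), (array([295., 120.]), 0.47)]
tcp box [ 0.0002 -0.048 ] 0.1992 [ 0.3  0.  -0.2]
[47.4, 47.3, 47.2, 47.2, 47.2, 47.0, 46.7, 46.8, 46.8, 46.7, 46.3, 46.3, 46.1, 46.2, 45.8, 45.6, 45.4, 45.8, 45.8, 45.5, 45.6, 45.7, 45.7, 45.7, 45.4, 45.4, 45.3, 45.3, 45.2, 45.2, 44.9, 44.9, 45.0, 45.0, 45.0, 44.5, 44.5, 44.9, 44.2]
z0 -0.0093 tilt 3.24 deg (+: inner end down) y0 0.0004 rms 0.15
```

Run:
```python
from h import *
b=np.load("b.npy"); c=cam("scene"); f=c["frame"].astype(int)
m=np.zeros(f.shape[:2],bool)
R_,G,B=f[...,0],f[...,1],f[...,2]
m=(R_>1.4*G)&(R_>2.2*B)&(R_>60)
for r in range(158,200): print(r,''.join('#' if v else '.' for v in m[r,275:345]))
```

```text
158 ......................................................................
159 ......................................................................
160 ......................................................................
161 ......................................................................
162 ......................................................................
163 ..........................................................###.........
164 .........................................................####.........
165 ....................................................#######...........
166 .....................................................###..............
167 ......................................................#...............
168 ......................................................................
169 ......................................................................
170 ......................................................................
171 ......................................................................
172 ..............................................
[... 1349 characters left out ...]
.........................
191 ......................................................................
192 ......................................................................
193 ......................................................................
194 ......................................................................
195 ......................................................................
196 ......................................................................
197 ......................................................................
198 ......................................................................
199 ......................................................................
```

The scene camera shows the pin's centreline from (335,163) to (288,185). Its slope of 0.49 matches the 0.48 predicted for level, so the pin is level within about 1–2°, and its underside is roughly 12 cm above the walls.

send_path(offsets={"moves":[[0.1,0,0,0,0],[0.1,0,0,0,0],[0.1,0,0,0,0],[0.1,0,0,0,0],[0.1,0,0,0,0]]})

```text
clock: 14.53
tool_pos: [0.5482, -0.0554, 0.1991]
ee_rot: [0.688, 0.725, 0.0, -0.0]
contact_force: [-0.4, 0.4, -0.2]
grip_width: 0.204
grasp_force: 35.0
```

```bash
python3 -c "from cell import close_job; print(close_job())"
```

```text
the job is handed in; nothing more can be done
None
```

The job is handed in at 14.5 s: the lid is open against its stop, and the gripper holds the pin still above the box, about 12 cm over the walls; two camera views put its tilt at about 1° and 3°, and I touched nothing else.

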